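Weigh the coded jar and hold the code reader on its lid

TASK

Book the large screw jar, the one with the square code label on its lid, on the parts scale: set it gently upright on the middle of the scale's pan, without driving the sprung pan down to its stop, and let go of it. Then draw the code reader up out of its holder, tip its nose down by 45 degrees or a little more, and finish while holding it still in the gripper, clear of everything, its window aimed at the middle of the code from about 10 cm away; leave the other loose things where they are.

Things in the scene. Friction and masses are not known exactly. Their poses are not given: they have to be found in the camera images.
- code_jar: Large clear jar of screws, black lid, 56 mm across and 67 mm high (lid 50 mm across, from 53 mm up), about 0.25 kg; on top of the lid a white 27 mm square label with a black dot code. Origin at the centre of the underside, z up. It and the small jar stand between the upright board and the scale, 8 cm apart, in either order.
- code (a point): Middle of the code label on top of the large jar's lid, 67 mm above the jar's underside; z is the label's normal (up).
- scale: Low grey bench spring scale, fixed to the worktop: housing 105 mm wide, 56 mm high, with a sloping round dial at its front. Origin on the worktop under the middle of the pan; -x points to the dial (front edge 100 mm from the origin, back edge 50 mm), z up.
- pan_middle (a point): Middle of the flat top of the scale's round steel pan, 72 mm above the worktop while empty; the pan is 94 mm across inside a rim 2 mm high. It sinks as the pan is loaded.
- scale_pan (a joint): How far the sprung pan has sunk, in m: 0 empty, 0.010 at its stop. The spring is soft, about 600 N/m: the jar alone sinks it 3 to 5 mm; more than 9 mm counts as driven to the stop.
- holder: Black bench holder for the code reader, fixed to the worktop: base plate 104 x 84 x 12 mm with an upright socket 60 x 56 mm, rim 62 mm above the worktop. The reader's handle stands 50 mm deep in it with 2.5 mm of play on each side. Origin on the worktop under the socket's middle; -x is where the reader's nose faces, z up.
- reader: Grey pistol-shaped code reader, 0.17 kg, upright in its holder, nose roughly to the robot. Origin: middle of the handle's foot (12 mm above the worktop in the holder); z up, -x to the nose. Handle 34 x 30 mm, z 0 to 97 mm. Head 46 mm wide (y, flat sides), x -56 to +32, z 97 to 135 mm, nose ring 50 mm wide at x -64 to -52. Take the head from above across y at x about 0, z about 118.
- window (a point): Middle of the reading window in the reader's nose, at (-64, 0, 116) mm in the reader's frame, same axes as the reader: the reader looks along -x. It must be 60 to 140 mm from the code.
- small_jar: Smaller clear jar of screws with a red lid and no label, 48 mm across and 55 mm high, loose; origin at the centre of the underside. Leave it alone.
- tape_roll: Roll of black insulating tape lying flat, 69 mm across, 19 mm high, loose, between the holder and the wall; origin at the centre of the underside. Leave it alone.
- collet: Steel spring collet standing on end, 25 mm across, 34 mm high, loose, beyond the scale on the right; origin at the centre of the underside. Leave it alone.
- board_end (a point): Obstacle: right-hand end, at the foot on the far face, of the white upright board of the place, which stands between the robot and the work: from here it runs 0.50 m to the left along -x of this point, 25 mm thick (towards -y of this point), and its top is 0.39 m above the worktop. Reach over it.
- black_speaker: Obstacle (besides it, a wooden wall shelf hangs 0.40 m above the worktop, its front edge 0.1 m to the right of the holder): black loudspeaker cabinet of the place, 0.2 m square and 0.25 m high with side cutters lying on it, to the left of the jars; origin at the middle of its foot.
- holder_mouth (a point): Middle of the holder's socket mouth, at its rim, 62 mm above the worktop, same axes as the holder.

How it is judged:
On the way, in this order (a step that is already met when the one before it is completed fails the run):
1. the coded jar stands on the middle of the pan, released, and its weight alone has sunk the pan (horizontal distance between code_jar and pan_middle below 0.012 m and value of joint scale_pan between 0.002 and 0.009 m and angle between code_jar's own z axis and vertical below 0.08 rad and contact force between the fingers and code_jar below 0.05 N and linear speed of code_jar below 0.03 m/s), for 0.3 s.
2. the reader has been drawn clear of its holder, with the jar still on the pan (z of reader in the frame of holder_mouth above 0.01 m and contact force between the fingers and reader above 1 N and horizontal distance between code_jar and pan_middle below 0.012 m), for 0.1 s.
At the end, for the whole second after the job is handed in: Jar upright, untouched, within 12 mm of the pan's middle, pan sunk 2 to 9 mm. Reader still in the fingers, foot over 10 cm up, off holder, jar and scale; code 60 to 140 mm ahead of the window, within 20 mm of its line of sight both ways; that line 35 degrees or more below level (all of step 1 and x of code in the frame of window between -0.14 and -0.06 m and y of code in the frame of window between -0.02 and 0.02 m and z of code in the frame of window between -0.02 and 0.02 m and angle between the x axis of window and the z axis of code, either way round below 0.96 rad and contact force between the fingers and reader above 1 N and height (world z) of reader above 0.1 m and contact force between reader and holder below 0.05 N and contact force between reader and code_jar below 0.05 N and contact force between reader and scale below 0.05 N and linear speed of reader below 0.03 m/s); the arm keeps its last pose, push and grip.
It fails at once if the pan was driven down to its stop (value of joint scale_pan above 0.009 m).
It fails at once if the coded jar was tipped over (angle between code_jar's own z axis and vertical above 0.6 rad).
It fails at once if the small jar was disturbed (distance of small_jar from where it was at the start of the episode above 0.03 m).
It fails at once if the tape roll was disturbed (distance of tape_roll from where it was at the start of the episode above 0.03 m).
It fails at once if the collet was disturbed (distance of collet from where it was at the start of the episode above 0.03 m).
It also fails if it takes over 64 s, if anything falls off the work surface, if the arm or the gripper's body presses on something with over 40 N, if the wrist force passes 120 N, or if a joint passes its speed limit or range.

ROBOT

A 6-joint arm with a two-finger parallel gripper is mounted at the origin on a cart in front of the work surface, level with it; the furniture and walls round the work are solid. World frame = base frame: x ahead of the robot, y to its left, z up, the work surface at z = 0. Lengths are in m, angles in rad, forces in N, time in s.
With the tool pointing down it reaches from about 0.375 to 0.9 m from the base axis. Payload 3.1 kg.
Tool frame: the origin (TCP) lies between the finger pads; the fingertips stand robot.finger_overhang ahead of it and the grasp point (between the pads) lies 3 mm ahead of it (robot.finger_overhang is the distance from the TCP to the fingertips, in m); z points along the fingers, y is the line along which they close (so a half turn about z gives the same grasp; the last joint's range is limited). The gripper opens to 87 mm and grips with 3 to 60 N. Pads are 19 mm wide; open, the fingers measure 117 mm over their backs; the gripper's body (75 mm by 190 mm) begins 51 mm behind the grasp point.
Start: joints at [0.971, 0.527, 1.433, -0, 1.181, -0.178], TCP at [0.256, 0.57, 0.245] pointing down, gripper open.
Joint ranges: [-3.08, 3.08], [-0.75, 2.2], [0.22, 2.44], [-1.43, 4.57], [0, 2.65], [-2.85, 2.85]. Speed limits (rad/s): [2.79, 2.79, 3.14, 3.14, 3.14, 3.14].

INTERFACE

Orientations are given as a unit quaternion [x, y, z, w].
In Python, from rig import get_obs, vision, hand_in, nets, robot gives the robot as it stands.
- The arm moves only by the tool apply_moves, never from a script. Its argument "series" is a list of rows, each an object with "offset": the shift along the world's x, y, z in cm, a list of three; "rot": the turn, a rotation vector about the world's x, y, z in degrees, a list of three. A call has 1 to 20 rows; each row is the pose to reach, as a shift and turn from the pose commanded when the call began; what a row does not reach only later rows make up. A row lasts 1/10 s, in which the tool goes at most 50 mm and 8.59 degrees, less where a joint would pass 70% of its speed; a pose out of reach is approached as far as the arm can. A call with a gripper value outside its range is refused whole. "hand" is the opening, from 0 (shut) to 1 (fully open), set as the call begins (left out, the last holds). The fingers move at their own pace and stop on an object; "newtons" is the grip in N (left out, the last holds). Time passes only in rows, so rows that repeat a pose let the fingers close. It gives the time, the measured TCP pose, the force, the opening and the grip force at its end, in the units of the state.
- get_obs(): the state, without advancing time (a new reading comes with each control period).
- vision.camera(name): name is "scene" or "top"; returns the picture (400x640x3 uint8, red, green, blue); there is no depth.
- vision.calibration(name): a dict with "K" (3x3 intrinsics, pixels), "R" (3x3) and "t" (3): a world point X has camera coordinates R X + t. Camera axes: x right, y down, z forward; pixel columns grow to the right and rows downward; lengths in m; the calibration is good to about 2 mm. A picture is of the moment at which its call begins. calibration takes no time and is no camera call.
- hand_in(): hands the job in; it is judged then, once.
Trained networks look in the newest picture that a camera, given by its name, has taken for a name from the list of things; names that differ only in an ending like _2 or _b are one class to them, and where a whole thing is asked for, a point or a joint stands for the part that bears it (a point fixed in the world has none). Each returns a list of dicts, best first, with "conf" (0 to 1); they miss things now and then, are a little off and sometimes report something else, mostly with a low value. They report only what shows in the picture. A call takes as long as a camera call.
- nets.search_frame(camera, query): "centre" ([x, y, z] in m, in world coordinates, good to about 4 mm: the middle of the surface that is visible of it).
- nets.spot_point(camera, query): "centre" ([x, y, z] in m, in world coordinates, good to about 4 mm: a listed point, or the origin of a listed thing).
The state is a dict: "time": time; "q": joint angles; "joint_velocities": joint speeds; "joint_torque": joint torques, N m; "position": TCP position; "tool_rot": TCP orientation; "ft_force": force on the tool from outside, world axes, zero at the start; "moment": the same for the moment, N m; "grip_width": finger opening in m; "grip_force": force on a finger pad.
Only numpy, scipy, OpenCV 4.12 (cv2) and the standard library are available. Lean on these libraries where they do the work, as an engineer would, in place of code of your own. Each camera call takes 0.05 s, during which the arm holds its last target. There are 200 camera calls.

## Working session

There is one attempt and no reset: what is moved stays moved. The work goes in short steps, Python scripts to look and compute and a tool call to move; the robot and the scene stay as the last step left them, time stands still between calls to the robot, and variables do not carry over. Pictures are saved under pics/ and viewed, at most 10 in all, crops included, and the job is handed in when it is done.

Besides the shell and the picture viewer there is one more tool, called after ">>>" in YAML: its name, and indented under it one key for each argument. apply_moves: Moves the arm, as the interface text tells. Its arguments: {"type":"object","properties":{"series":{"type":"array"},"hand":{"type":"number"},"newtons":{"type":"number"}},"required":["series"]}

```bash
ls; mkdir -p pics; cat > h.py <<'E'
from rig import get_obs, vision, hand_in, nets, robot
import numpy as np, cv2
def save(c,n):
    im=vision.camera(c); cv2.imwrite(f'pics/{n}.png',cv2.cvtColor(im,cv2.COLOR_RGB2BGR)); return im
E
python3 - <<'E'
from h import *
print(get_obs()); print(robot.finger_overhang)
for c in ['scene','top']:
    save(c,c+'0'); k=vision.calibration(c); print(c,k)
    for q in ['code_jar','code','scale','pan_middle','holder','holder_mouth','reader','window','small_jar','tape_roll','collet','board_end','black_speaker']:
        r=nets.spot_point(c,q)
        print(q,[(np.round(d['centre'],3).tolist(),round(d['conf'],2)) for d in r[:2]])
E
```

```text
pics
{'time': 0.0, 'q': array([ 9.70507952e-01,  5.28419167e-01,  1.43388750e+00,  2.77103955e-05,
        1.18139045e+00, -1.78500869e-01]), 'joint_velocities': array([-0.00014654, -0.00022554, -0.00184804,  0.0025443 ,  0.00052499,
        0.00159506]), 'joint_torque': array([ 9.05679644e-05, -4.40043283e+01, -1.76596534e+01,  6.32844167e-02,
        5.84064180e-02, -1.71721636e-04]), 'position': array([0.25544962, 0.56967333, 0.24360517]), 'tool_rot': array([ 2.09338975e-01,  9.77842567e-01, -9.68595883e-04, -4.11309969e-04]), 'ft_force': array([1.08368629e+00, 6.48523378e-04, 2.57560293e-01]), 'moment': array([-0.02904055,  0.05211783,  0.0019433 ]), 'grip_force': 0.0, 'grip_width': 0.0870304113716299}
0.022
scene {'K': array([[362.3595492 ,   0.        , 318.75929659],
       [  0.        , 362.3595492 , 199.91534345],
       [  0.        ,   0.        ,   1.        ]]), 'R': array([[ 0.80573246, -0.592269  ,  0.00355445],
       [-0.36111608, -0.49600735, -0.78966568],
       [ 0.46945754,  0.6349757 , -0.61352708]]), 't': array([-0.52107108,  0.27188568,  0.67222307])}
code_ja
[... 541 characters left out ...]
 0.        , 321.91198692],
       [  0.        , 388.08158821, 202.44058833],
       [  0.        ,   0.        ,   1.        ]]), 'R': array([[-0.28602616, -0.95817072, -0.00989494],
       [-0.76090977,  0.23339346, -0.60542862],
       [ 0.58241339, -0.16563926, -0.7958381 ]]), 't': array([0.12906533, 0.53300259, 0.65931014])}
code_jar []
code []
scale [([0.695, -0.116, -0.004], 0.79)]
pan_middle [([0.697, -0.113, 0.073], 0.73)]
holder []
holder_mouth [([0.696, -0.114, 0.072], 0.64)]
reader []
window [([0.692, -0.116, -0.001], 0.49)]
small_jar []
tape_roll [([0.662, -0.262, 0.002], 0.61)]
collet [([0.776, -0.222, -0.003], 0.54)]
board_end [([0.697, -0.114, 0.076], 0.57)]
black_speaker []
```

View pics/scene0.png

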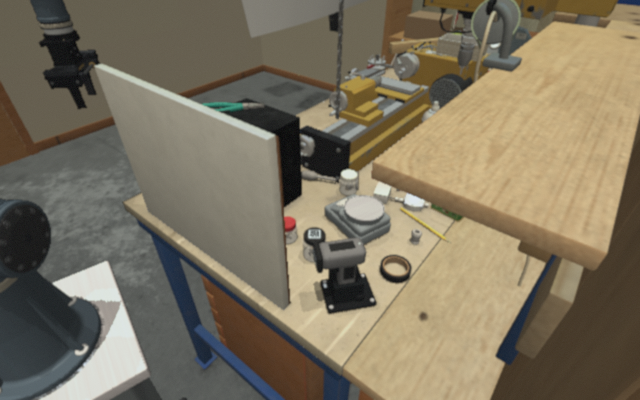

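View pics/top0.png

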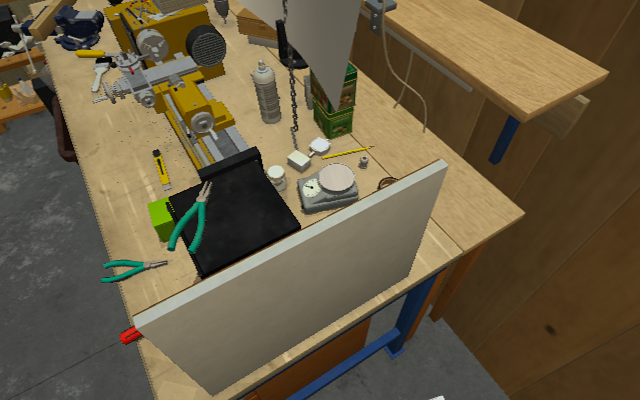

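```bash
cat >> h.py <<'E'
def ray(c,u,v):
    k=vision.calibration(c); d=k['R'].T@np.linalg.inv(k['K'])@np.array([u,v,1.]); o=-k['R'].T@k['t']; return o,d/np.linalg.norm(d)
def onz(c,u,v,z):
    o,d=ray(c,u,v); return (o+d*(z-o[2])/d[2]).round(3)
def tri(a,b):
    (o1,d1),(o2,d2)=ray(*a),ray(*b); M=np.c_[d1,-d2]; s=np.linalg.lstsq(M,o2-o1,rcond=None)[0]
    p,q=o1+s[0]*d1,o2+s[1]*d2; return ((p+q)/2).round(3),np.linalg.norm(p-q).round(3)
E
python3 - <<'E'
from h import *
print([a for a in dir(robot) if a[0]!='_'])
print('cams',onz('scene',318,199,0),ray('scene',318,199)[0],ray('top',320,200)[0])
for p in [('scene',100,66),('scene',274,141),('scene',283,139),('top',447,162),('top',135,320)]: print('board',p,onz(*p,.39))
print('boardfoot',onz('scene',287,306,0))
for p in [('scene',375,170),('scene',430,122),('scene',603,263),('top',525,118),('top',605,75),('top',400,0)]: print('shelf',p,onz(*p,.40))
print('chain bottom',tri(('scene',338,118),('top',294,154)))
print('hood',onz('top',333,108,.5),tri(('scene',290,37),('top',333,108)))
print('reader', onz('scene',330,245,.147),onz('scene',361,240,.147))
b=cv2.imread('pics/scene0.png')[90:330,180:480]; cv2.imwrite('pics/c1.png',cv2.resize(b,None,fx=2.5,fy=2.5,interpolation=2))
E
```

```text
['Unreachable', 'finger_overhang']
cams [0.684 0.055 0.   ] [ 0.20244599 -0.60060226  0.62897797] [0.05849188 0.10847495 0.84867624]
board ('scene', 100, 66) [0.288 0.267 0.39 ]
board ('scene', 274, 141) [ 0.413 -0.212  0.39 ]
board ('scene', 283, 139) [ 0.426 -0.215  0.39 ]
board ('top', 447, 162) [ 0.413 -0.202  0.39 ]
board ('top', 135, 320) [0.289 0.281 0.39 ]
boardfoot [ 0.421 -0.197  0.   ]
shelf ('scene', 375, 170) [ 0.463 -0.356  0.4  ]
shelf ('scene', 430, 122) [ 0.613 -0.311  0.4  ]
shelf ('scene', 603, 263) [ 0.52  -0.575  0.4  ]
shelf ('top', 525, 118) [ 0.46  -0.373  0.4  ]
shelf ('top', 605, 75) [ 0.522 -0.59   0.4  ]
shelf ('top', 400, 0) [ 0.917 -0.339  0.4  ]
chain bottom (array([ 0.676, -0.004,  0.25 ]), np.float64(0.053))
hood [ 0.467 -0.026  0.5  ] (array([ 0.538, -0.049,  0.46 ]), np.float64(0.031))
reader [ 0.507 -0.225  0.147] [ 0.563 -0.249  0.147]
```

View pics/c1.png

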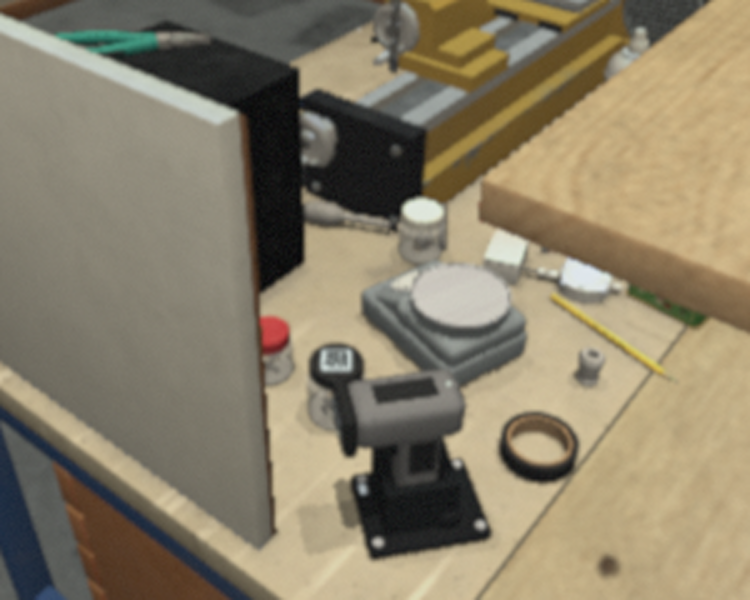

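```bash
python3 - <<'E'
from h import *
a=cv2.imread('pics/scene0.png')[0:130,200:450]; b=cv2.imread('pics/top0.png')[0:200,200:400]
a=cv2.resize(a,None,fx=3,fy=3)[:,:750]; b=cv2.resize(b,None,fx=1.0,fy=1.0)
cv2.imwrite('pics/c2.png',np.vstack([a,np.hstack([b,np.zeros((200,550,3),np.uint8)])]))
def proj(c,X):
    k=vision.calibration(c); p=k['K']@(k['R']@X+k['t']); return (p[:2]/p[2]).round(0)
for p in [('top',333,108),('top',230,0),('top',360,0),('top',294,154),('top',285,30)]:
    o,d=ray(*p); print(p,[(s,(o+s*d).round(2).tolist(),proj('scene',o+s*d).tolist()) for s in (.2,.3,.4,.5,.6,.8,1.0,1.2)])
E
```

```text
('top', 333, 108) [(0.2, [0.21, 0.06, 0.72], [-68.0, -202.0]), (0.3, [0.28, 0.04, 0.66], [48.0, -116.0]), (0.4, [0.35, 0.01, 0.6], [137.0, -51.0]), (0.5, [0.43, -0.01, 0.53], [206.0, -1.0]), (0.6, [0.5, -0.04, 0.47], [262.0, 40.0]), (0.8, [0.65, -0.09, 0.34], [346.0, 102.0]), (1.0, [0.8, -0.13, 0.22], [407.0, 147.0]), (1.2, [0.94, -0.18, 0.09], [452.0, 180.0])]
('top', 230, 0) [(0.2, [0.24, 0.1, 0.77], [-49.0, -250.0]), (0.3, [0.33, 0.09, 0.72], [67.0, -182.0]), (0.4, [0.42, 0.09, 0.68], [154.0, -131.0]), (0.5, [0.51, 0.08, 0.64], [221.0, -92.0]), (0.6, [0.6, 0.08, 0.6], [274.0, -61.0]), (0.8, [0.79, 0.07, 0.52], [354.0, -14.0]), (1.0, [0.97, 0.06, 0.43], [410.0, 19.0]), (1.2, [1.15, 0.05, 0.35], [453.0, 43.0])]
('top', 360, 0) [(0.2, [0.23, 0.04, 0.76], [-70.0, -267.0]), (0.3, [0.31, 0.01, 0.72], [59.0, -194.0]), (0.4, [0.39, -0.03, 0.68], [161.0, -136.0]), (0.5, [0.48, -0.06, 0.64], [243.0, -89.0]), (0.6, [0.56, -0.09, 0.59], [312.0, -50.0]), (0.8, [0.73, -0.16, 0.51], [418.0, 11.0]), (1.0, [0.9, -0.23, 0.42], [497.0, 56.0]), (1.2, [1.07, -0.3, 0.34], [559.0, 91.0])]
('top', 294, 154) [(0.2, [0.2, 0.08, 0.71], [-67.0, -176.0]), (0.3, [0.27, 0.07, 0.64], [41.0, -89.0]), (0.4, [0.33, 0.06, 0.56], [121.0, -25.0]), (0.5, [0.4, 0.05, 0.49], [183.0, 24.0]), (0.6, [0.47, 0.03, 0.42], [231.0, 63.0]), (0.8, [0.61, 0.01, 0.28], [304.0, 121.0]), (1.0, [0.75, -0.02, 0.14], [355.0, 162.0]), (1.2, [0.89, -0.04, -0.01], [393.0, 192.0])]
('top', 285, 30) [(0.2, [0.23, 0.08, 0.75], [-54.0, -238.0]), (0.3, [0.32, 0.06, 0.71], [65.0, -165.0]), (0.4, [0.4, 0.04, 0.66], [155.0, -109.0]), (0.5, [0.49, 0.03, 0.61], [226.0, -65.0]), (0.6, [0.58, 0.01, 0.56], [282.0, -31.0]), (0.8, [0.75, -0.02, 0.47], [367.0, 22.0]), (1.0, [0.92, -0.05, 0.37], [428.0, 60.0]), (1.2, [1.09, -0.09, 0.27], [474.0, 88.0])]
```

View pics/c2.png

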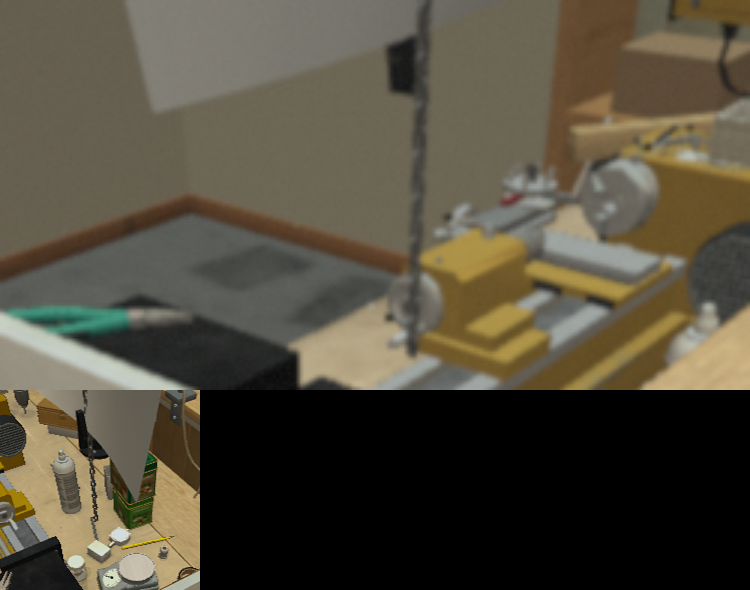

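```bash
python3 - <<'E'
from h import *
import collections
C=lambda x,y,z: onz('scene',180+(x+.5)/2.5-.5,90+(y+.5)/2.5-.5,z)
print('code',C(336,360,.067))
print('inset',[C(*p,.147).tolist() for p in [(373,388),(433,376),(440,394),(380,404)]])
print('base',[C(*p,.012).tolist() for p in [(353,480),(372,552),(488,540),(455,460)]])
print('pan',C(460,296,.073),'dialtop',onz('top',311,188,.06),'pan top',onz('top',337.5,178,.073))
# chain vertical line
def nrm(c,u,v):
    o,d=ray(c,u,v); n=np.array([d[1],-d[0]]); n/=np.linalg.norm(n); return n,n@o[:2]
for s,t in [((340,40),(286,60)),((338,90),(293,120)),((340,40),(293,120))]:
    (n1,c1),(n2,c2)=nrm('scene',*s),nrm('top',*t); print('chain',np.linalg.solve([n1,n2],[c1,c2]).round(3))
print('chain z scene end', tri(('scene',337,118),('top',295,140)))
acc=collections.defaultdict(list)
for c,qs in [('scene',['code','pan_middle','holder','holder_mouth','reader','window','small_jar','scale']),('top',['pan_middle','scale'])]:
  for _ in range(3):
    vision.camera(c)
    for q in qs:
        for d in nets.spot_point(c,q)[:1]: acc[c,q].append(d['centre'])
for k,v in acc.items(): print(k,np.round(v,3).tolist(),np.median(v,0).round(4))
print(get_obs()['time'])
E
```

```text
code [ 0.55  -0.113  0.067]
inset [[0.505, -0.223, 0.147], [0.55, -0.24, 0.147], [0.542, -0.258, 0.147], [0.499, -0.239, 0.147]]
base [[0.508, -0.196, 0.012], [0.478, -0.263, 0.012], [0.56, -0.309, 0.012], [0.594, -0.231, 0.012]]
pan [ 0.697 -0.116  0.073] dialtop [ 0.69  -0.042  0.06 ] pan top [ 0.692 -0.115  0.073]
chain [ 0.692 -0.008]
chain [ 0.689 -0.01 ]
chain [ 0.69 -0.01]
chain z scene end (array([ 0.682, -0.009,  0.263]), np.float64(0.022))
('scene', 'code') [[0.551, -0.112, 0.065], [0.552, -0.111, 0.064], [0.55, -0.11, 0.065]] [ 0.5509 -0.1106  0.0653]
('scene', 'pan_middle') [[0.537, -0.244, 0.064], [0.701, -0.116, 0.074], [0.7, -0.116, 0.072]] [ 0.7    -0.1164  0.0723]
('scene', 'holder') [[0.532, -0.249, 0.003], [0.531, -0.247, -0.001], [0.529, -0.246, 0.002]] [ 0.5306 -0.2467  0.0018]
('scene', 'holder_mouth') [[0.537, -0.248, 0.064], [0.536, -0.244, 0.067], [0.535, -0.243, 0.068]] [ 0.5357 -0.2438  0.0671]
('scene', 'reader') [[0.531, -0.244, 0.01], [0.532, -0.245, 0.008], [0.532, -0.248, 0.01]] [ 0.5315 -0.2453  0.0102]
('scene', 'window') [[0.471, -0.215, 0.12], [0.47, -0.219, 0.123], [0.468, -0.217, 0.124]] [ 0.4695 -0.2171  0.123 ]
('scene', 'small_jar') [[0.53, -0.028, -0.001], [0.527, -0.028, -0.003], [0.537, -0.245, 0.067]] [ 0.53   -0.0285 -0.0007]
('scene', 'scale') [[0.697, -0.117, -0.003], [0.695, -0.117, -0.003], [0.694, -0.115, -0.002]] [ 0.6947 -0.1168 -0.0026]
('top', 'pan_middle') [[0.695, -0.116, 0.073], [0.696, -0.116, 0.075]] [ 0.6953 -0.1158  0.0742]
('top', 'scale') [[0.695, -0.116, -0.002], [0.696, -0.119, -0.002], [0.693, -0.117, -0.0]] [ 0.6946 -0.1168 -0.0015]
3.2
```

>>> apply_moves:
  series:
    - {"offset": [0,0,5],"rot": [0,0,0]}
    - {"offset": [0,0,10],"rot": [0,0,0]}
    - {"offset": [0,0,15],"rot": [0,0,0]}
    - {"offset": [0.5,-2,20],"rot": [0,0,5]}
    - {"offset": [1,-6,21],"rot": [0,0,10]}
    - {"offset": [2,-10,21],"rot": [0,0,15]}
    - {"offset": [3,-15,21],"rot": [0,0,20]}
    - {"offset": [5,-20,21],"rot": [0,0,20]}
    - {"offset": [7,-25,21],"rot": [0,0,20]}
    - {"offset": [8,-30,21],"rot": [0,0,20]}
    - {"offset": [10,-34,21],"rot": [0,0,20]}
    - {"offset": [11,-38,21],"rot": [0,0,20]}
    - {"offset": [12,-42,21],"rot": [0,0,20]}
    - {"offset": [12.5,-46,21],"rot": [0,0,20]}
    - {"offset": [12.5,-50,21],"rot": [0,0,20]}
    - {"offset": [12.5,-54,21],"rot": [0,0,20]}
    - {"offset": [12.5,-59,21],"rot": [0,0,20]}
    - {"offset": [12.5,-64,21],"rot": [0,0,20]}
    - {"offset": [13,-69,21],"rot": [0,0,20]}
    - {"offset": [13,-75,21],"rot": [0,0,20]}
  hand: 1
  newtons: 15

```text
time: 5.2
position: [0.3856, -0.1716, 0.4549]
tool_rot: [0.037, 0.999, -0.0, 0.001]
ft_force: [1.3, 0.4, 0.6]
grip_width: 0.0866
grip_force: 0.0
```

>>> apply_moves:
  series:
    - {"offset": [0,0,0],"rot": [0,0,-8.5]}
    - {"offset": [0,-1,0],"rot": [0,0,-17]}
    - {"offset": [0,-2,0],"rot": [0,0,-25.5]}
    - {"offset": [1,-2,0],"rot": [0,0,-34]}
    - {"offset": [2,-2,0],"rot": [0,0,-42.5]}
    - {"offset": [3,-2,0],"rot": [0,0,-51]}
    - {"offset": [5,-2,0],"rot": [0,0,-59.5]}
    - {"offset": [7,-1,0],"rot": [0,0,-68]}
    - {"offset": [10,-1,0],"rot": [0,0,-76.5]}
    - {"offset": [13.5,0,-1],"rot": [0,0,-85]}
    - {"offset": [15.5,1,-4],"rot": [0,0,-86]}
    - {"offset": [16.5,2,-8],"rot": [0,0,-86]}
    - {"offset": [16.5,3,-12],"rot": [0,0,-86]}
    - {"offset": [16.5,4,-16],"rot": [0,0,-86]}
    - {"offset": [16.5,5,-20],"rot": [0,0,-86]}
    - {"offset": [16.5,6,-24],"rot": [0,0,-86]}
    - {"offset": [16.5,6.9,-28],"rot": [0,0,-86]}
    - {"offset": [16.5,6.9,-30.4],"rot": [0,0,-86]}
    - {"offset": [16.5,6.9,-30.4],"rot": [0,0,-86]}

```text
time: 7.1
position: [0.5484, -0.0993, 0.1472]
tool_rot: [0.708, 0.706, -0.002, -0.004]
ft_force: [-0.7, -0.3, -0.0]
grip_width: 0.0868
grip_force: 0.0
```

```bash
python3 - <<'E'
from h import *
o=get_obs(); print(o['q'].round(3),o['position'].round(4),o['tool_rot'].round(3))
im=save('scene','s1')
b=cv2.cvtColor(im,cv2.COLOR_RGB2BGR)[90:330,180:480]; cv2.imwrite('pics/c3.png',cv2.resize(b,None,fx=2.5,fy=2.5,interpolation=2))
E
```

```text
[-0.38   0.574  1.688 -0.     0.889 -0.377] [ 0.5484 -0.0993  0.1472] [ 0.708  0.706 -0.002 -0.004]
```

View pics/c3.png

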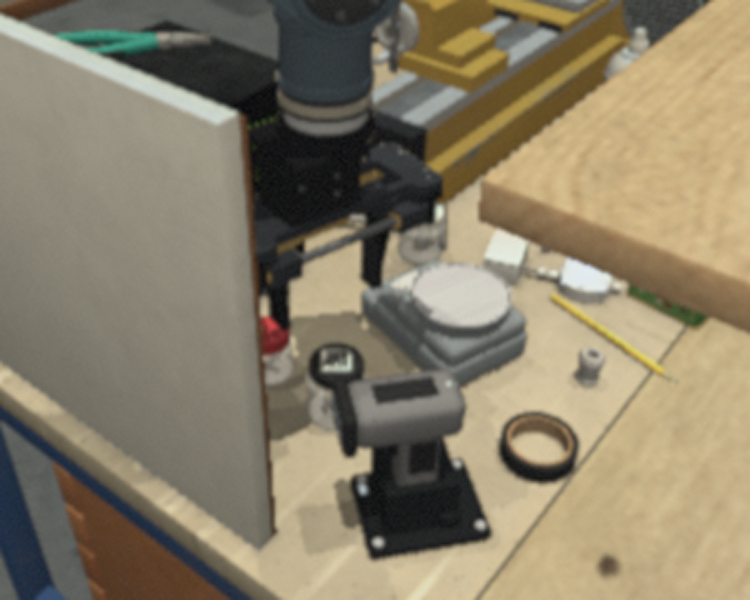

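>>> apply_moves:
  series:
    - {"offset": [0.3,-1.2,0],"rot": [0,0,0]}
    - {"offset": [0.3,-1.2,-3],"rot": [0,0,0]}
    - {"offset": [0.3,-1.2,-6],"rot": [0,0,0]}
    - {"offset": [0.3,-1.2,-8.5],"rot": [0,0,0]}
    - {"offset": [0.3,-1.2,-10],"rot": [0,0,0]}
    - {"offset": [0.3,-1.2,-10],"rot": [0,0,0]}
    - {"offset": [0.3,-1.2,-10],"rot": [0,0,0]}

```text
time: 7.85
position: [0.5555, -0.1139, 0.0521]
tool_rot: [0.708, 0.706, 0.001, 0.002]
ft_force: [0.6, 0.3, 0.0]
grip_width: 0.0869
grip_force: 0.0
```

>>> apply_moves:
  series:
    - {"offset": [-0.3,0.2,-0.5],"rot": [0,0,0]}
    - {"offset": [-0.3,0.2,-0.5],"rot": [0,0,0]}
    - {"offset": [-0.3,0.2,-0.5],"rot": [0,0,0]}

```text
time: 8.15
position: [0.5511, -0.1106, 0.0463]
tool_rot: [0.708, 0.706, 0.0, 0.001]
ft_force: [0.5, 0.4, -0.5]
grip_width: 0.087
grip_force: 0.0
```

>>> apply_moves:
  series:
    - {"offset": [0,0,0],"rot": [0,0,0]}
    - {"offset": [0,0,0],"rot": [0,0,0]}
    - {"offset": [0,0,0],"rot": [0,0,0]}
    - {"offset": [0,0,0],"rot": [0,0,0]}
    - {"offset": [0,0,0],"rot": [0,0,0]}
    - {"offset": [0,0,0],"rot": [0,0,0]}
    - {"offset": [0,0,0],"rot": [0,0,0]}
    - {"offset": [0,0,0],"rot": [0,0,0]}
  hand: 0.4
  newtons: 15

```text
time: 8.95
position: [0.5503, -0.1104, 0.0455]
tool_rot: [0.708, 0.706, -0.0, -0.0]
ft_force: [-0.8, -0.4, 0.8]
grip_width: 0.0548
grip_force: 15.0
```

>>> apply_moves:
  series:
    - {"offset": [0,0,2],"rot": [0,0,0]}
    - {"offset": [0,0,5],"rot": [0,0,0]}
    - {"offset": [0,0,8],"rot": [0,0,0]}
    - {"offset": [1,0,10],"rot": [0,0,0]}
    - {"offset": [4,-0.2,10],"rot": [0,0,0]}
    - {"offset": [7,-0.4,10],"rot": [0,0,0]}
    - {"offset": [10,-0.6,10],"rot": [0,0,0]}
    - {"offset": [12.5,-0.6,10],"rot": [0,0,0]}
    - {"offset": [14,-0.6,10],"rot": [0,0,0]}
    - {"offset": [14.6,-0.6,10],"rot": [0,0,0]}
    - {"offset": [14.6,-0.6,10],"rot": [0,0,0]}
    - {"offset": [14.6,-0.6,10],"rot": [0,0,0]}

```text
time: 10.15
position: [0.6956, -0.1163, 0.1449]
tool_rot: [0.708, 0.706, -0.001, -0.001]
ft_force: [-1.1, -0.2, -1.1]
grip_width: 0.0545
grip_force: 15.0
```

```bash
python3 - <<'E'
from h import *
o=get_obs(); print(o['position'].round(4),o['grip_width'],o['grip_force'])
ims=[]
for c,x,y in [('scene',260,130),('top',230,90)]:
    im=save(c,c+'2'); ims.append(cv2.resize(cv2.cvtColor(im,cv2.COLOR_RGB2BGR)[y:y+200,x:x+130],None,fx=3,fy=3,interpolation=2))
    for q in ['code_jar','code']:
        print(c,q,[(np.round(d['centre'],3).tolist(),round(d['conf'],2)) for d in nets.spot_point(c,q)[:2]])
cv2.imwrite('pics/c4.png',np.hstack(ims))
E
```

```text
[ 0.6956 -0.1163  0.1449] 0.05445282921472014 14.973240536538697
scene code_jar [([0.693, -0.116, 0.101], 0.67)]
scene code [([0.7, -0.117, 0.165], 0.64)]
top code_jar [([0.698, -0.119, 0.1], 0.6)]
top code []
```

View pics/c4.png

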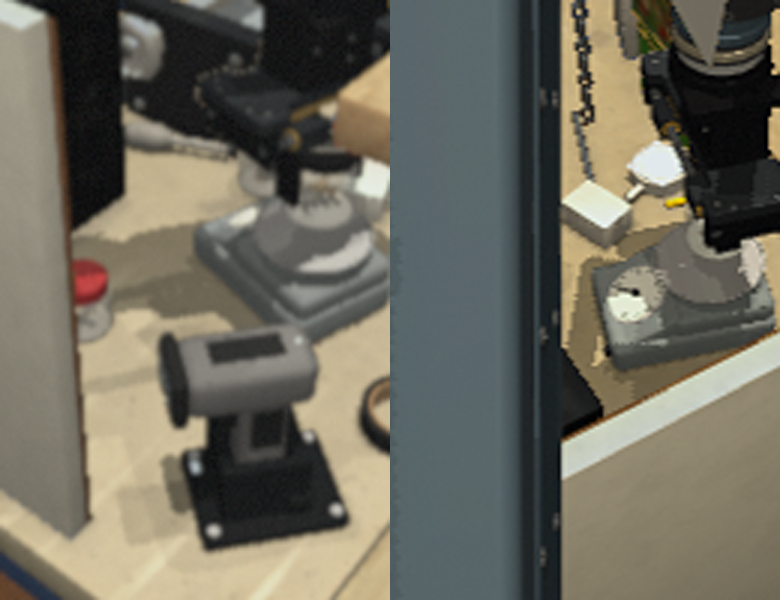

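>>> apply_moves:
  series:
    - {"offset": [0.1,0,-1],"rot": [0,0,0]}
    - {"offset": [0.1,0,-1.8],"rot": [0,0,0]}
    - {"offset": [0.1,0,-2.3],"rot": [0,0,0]}
    - {"offset": [0.1,0,-2.6],"rot": [0,0,0]}
    - {"offset": [0.1,0,-2.8],"rot": [0,0,0]}
    - {"offset": [0.1,0,-2.9],"rot": [0,0,0]}
    - {"offset": [0.1,0,-2.9],"rot": [0,0,0]}
    - {"offset": [0.1,0,-2.9],"rot": [0,0,0]}

```text
time: 11.25
position: [0.698, -0.1166, 0.1169]
tool_rot: [0.708, 0.706, 0.0, 0.0]
ft_force: [-0.2, 0.3, -2.5]
grip_width: 0.0549
grip_force: 15.0
```

>>> apply_moves:
  series:
    - {"offset": [0,0,-0.1],"rot": [0,0,0]}
    - {"offset": [0,0,-0.2],"rot": [0,0,0]}
    - {"offset": [0,0,-0.3],"rot": [0,0,0]}
    - {"offset": [0,0,-0.3],"rot": [0,0,0]}
    - {"offset": [0,0,-0.3],"rot": [0,0,0]}
    - {"offset": [0,0,-0.3],"rot": [0,0,0]}

```text
time: 11.85
position: [0.6981, -0.1166, 0.1138]
tool_rot: [0.708, 0.706, 0.0, 0.0]
ft_force: [0.7, 0.1, -0.3]
grip_width: 0.0551
grip_force: 15.0
```

>>> apply_moves:
  series:
    - {"offset": [0,0,0],"rot": [0,0,0]}
    - {"offset": [0,0,0],"rot": [0,0,0]}
    - {"offset": [0,0,0],"rot": [0,0,0]}
    - {"offset": [0,0,0],"rot": [0,0,0]}
    - {"offset": [0,0,0],"rot": [0,0,0]}
    - {"offset": [0,0,0],"rot": [0,0,0]}
    - {"offset": [0,0,3],"rot": [0,0,0]}
    - {"offset": [0,0,6],"rot": [0,0,0]}
    - {"offset": [0,0,10],"rot": [0,0,0]}
    - {"offset": [0,-2,13],"rot": [0,0,0]}
    - {"offset": [0,-5,13],"rot": [0,0,0]}
    - {"offset": [0,-9,13],"rot": [0,0,0]}
    - {"offset": [0,-13,13],"rot": [0,0,0]}
    - {"offset": [0,-13,13],"rot": [0,0,0]}
    - {"offset": [0,-13,13],"rot": [0,0,0]}
  hand: 0.95

```text
time: 13.35
position: [0.6974, -0.2475, 0.2431]
tool_rot: [0.709, 0.705, 0.0, -0.001]
ft_force: [-0.6, -0.1, -0.7]
grip_width: 0.0826
grip_force: 0.0
```

```bash
cat > look.py <<'E'
from h import *
import collections
o=get_obs(); print(o['time'],o['position'].round(4),o['q'].round(3))
acc=collections.defaultdict(list)
for c in ('scene','top'):
  for i in range(3):
    vision.camera(c)
    for q in ['code_jar','code','reader','window','holder','small_jar']:
        for d in nets.spot_point(c,q)[:1]:
            if d['conf']>.45: acc[c,q].append(d['centre'])
for k,v in acc.items(): print(k,len(v),np.median(v,0).round(4))
E
python3 look.py; python3 -c "
from h import *
save('scene','s3')"
```

```text
13.35 [ 0.6974 -0.2475  0.2431] [-4.920e-01  6.940e-01  1.105e+00  1.000e-03  1.344e+00 -4.870e-01]
('scene', 'code_jar') 3 [ 0.6953 -0.1159  0.0691]
('scene', 'code') 3 [ 0.704  -0.12    0.1341]
('scene', 'reader') 3 [ 0.5341 -0.2473  0.0101]
('scene', 'window') 3 [ 0.4695 -0.2159  0.1236]
('scene', 'holder') 3 [ 5.313e-01 -2.459e-01 -2.000e-04]
('scene', 'small_jar') 3 [ 0.5312 -0.0287 -0.0022]
('top', 'code_jar') 3 [ 0.6994 -0.1196  0.0683]
('top', 'code') 3 [ 0.6986 -0.1178  0.1363]
```

View pics/s3.png

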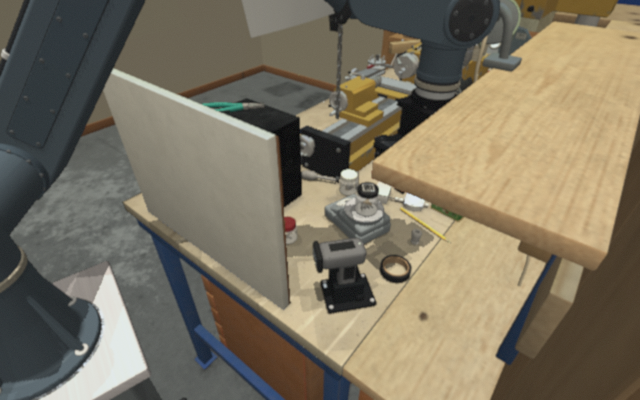

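>>> apply_moves:
  series:
    - {"offset": [-2,0,0],"rot": [0,0,8]}
    - {"offset": [-4,0,0],"rot": [0,0,16]}
    - {"offset": [-6,0,0],"rot": [0,0,24]}
    - {"offset": [-8,0,0],"rot": [0,0,32]}
    - {"offset": [-10,0,0],"rot": [0,0,40]}
    - {"offset": [-12,0,0],"rot": [0,0,48]}
    - {"offset": [-14,0,0],"rot": [0,0,56]}
    - {"offset": [-16,0,-1],"rot": [0,0,63]}
    - {"offset": [-16.3,0,-2],"rot": [0,0,66]}
    - {"offset": [-16.3,0,-3],"rot": [0,0,66]}
    - {"offset": [-16.3,0,-3],"rot": [0,0,66]}
    - {"offset": [-16.3,0,-3],"rot": [0,0,66]}
  hand: 1

```text
time: 16.7
position: [0.5354, -0.2467, 0.2135]
tool_rot: [0.21, 0.978, -0.0, 0.0]
ft_force: [0.0, -0.7, 0.1]
grip_width: 0.0873
grip_force: 0.0
```

```bash
python3 - <<'E'
from h import *
from scipy.spatial.transform import Rotation as Rr
o=get_obs(); print(o['position'].round(4),o['q'].round(3)); y=Rr.from_quat(o['tool_rot']).as_matrix(); print('tool y az',np.degrees(np.arctan2(y[1,1],y[0,1])),y[:,2].round(4))
im=save('scene','s4')
cv2.imwrite('pics/c5.png',cv2.resize(cv2.cvtColor(im,cv2.COLOR_RGB2BGR)[110:310,240:440],None,fx=3,fy=3,interpolation=2))
E
```

```text
[ 0.5354 -0.2467  0.2135] [-0.621  0.517  1.556  0.     1.068 -1.77 ]
tool y az 65.8017087844381 [ 2.e-04 -1.e-04 -1.e+00]
```

View pics/c5.png

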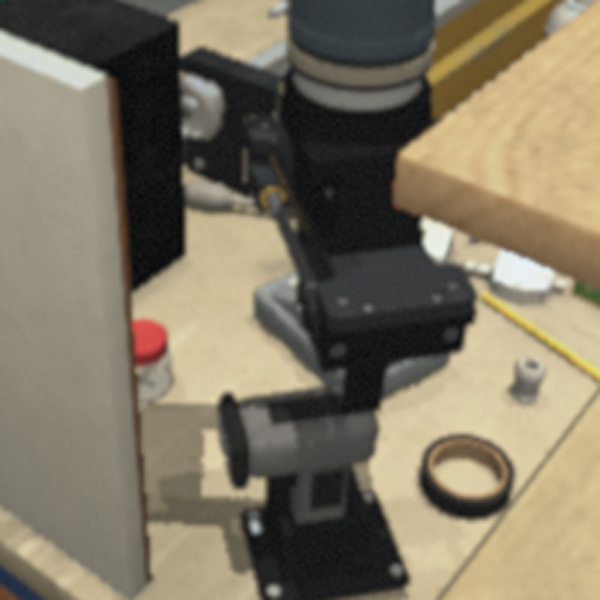

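>>> apply_moves:
  series:
    - {"offset": [-0.1,0,-2],"rot": [0,0,0]}
    - {"offset": [-0.1,0,-4],"rot": [0,0,0]}
    - {"offset": [-0.1,0,-6],"rot": [0,0,0]}
    - {"offset": [-0.1,0,-7.5],"rot": [0,0,0]}
    - {"offset": [-0.1,0,-8],"rot": [0,0,0]}
    - {"offset": [-0.1,0,-8],"rot": [0,0,0]}
    - {"offset": [-0.1,0,-8],"rot": [0,0,0]}

```text
time: 17.45
position: [0.5346, -0.2469, 0.1344]
tool_rot: [0.209, 0.978, -0.0, 0.001]
ft_force: [0.1, -0.5, 0.9]
grip_width: 0.087
grip_force: 0.0
```

>>> apply_moves:
  series:
    - {"offset": [0,0,0],"rot": [0,0,0]}
    - {"offset": [0,0,0],"rot": [0,0,0]}
    - {"offset": [0,0,0],"rot": [0,0,0]}
    - {"offset": [0,0,0],"rot": [0,0,0]}
    - {"offset": [0,0,0],"rot": [0,0,0]}
    - {"offset": [0,0,0],"rot": [0,0,0]}
    - {"offset": [0,0,0],"rot": [0,0,0]}
    - {"offset": [0,0,0],"rot": [0,0,0]}
    - {"offset": [0,0,0],"rot": [0,0,0]}
    - {"offset": [0,0,0],"rot": [0,0,0]}
  hand: 0.3
  newtons: 30

```text
time: 18.45
position: [0.5338, -0.2466, 0.1336]
tool_rot: [0.209, 0.978, -0.0, 0.0]
ft_force: [1.3, 0.3, -0.0]
grip_width: 0.0458
grip_force: 29.9
```

>>> apply_moves:
  series:
    - {"offset": [0,0,1],"rot": [0,0,0]}
    - {"offset": [0,0,3],"rot": [0,0,0]}
    - {"offset": [0,0,6],"rot": [0,0,0]}
    - {"offset": [0,0,9],"rot": [0,0,0]}
    - {"offset": [0,0,12],"rot": [0,0,0]}
    - {"offset": [0,0,12],"rot": [0,0,0]}
    - {"offset": [0,0,12],"rot": [0,0,0]}

```text
time: 19.15
position: [0.5337, -0.2465, 0.2541]
tool_rot: [0.209, 0.978, -0.0, 0.001]
ft_force: [-0.7, 0.4, -1.9]
grip_width: 0.0456
grip_force: 29.9
```

```bash
python3 look.py; python3 - <<'E'
from h import *
from scipy.optimize import least_squares
o=get_obs(); print(o['position'].round(4),o['grip_width'],o['grip_force'])
D=[([.9705,.5284,1.4339],[.25545,.56967,.2436]),([-.38,.574,1.688],[.5484,-.0993,.1472]),([-.492,.694,1.105],[.6974,-.2475,.2431]),([-.621,.517,1.556],[.5354,-.2467,.2135]),(o['q'][:3],o['position'])]
def f(p):
    L1,L2,g,h,a,off=p; r=[]
    for q,x in D:
        c,s=np.cos(q[0]),np.sin(q[0]); u=c*x[0]+s*x[1]; v=-s*x[0]+c*x[1]; t=q[1]+q[2]
        r+=[v-off,u-(L1*np.sin(q[1])+L2*np.sin(t)+g*np.cos(t)),x[2]-(h+L1*np.cos(q[1])+L2*np.cos(t)-g*np.sin(t))]
    return r+[ (a)*0]
s=least_squares(f,[.4,.4,0,.1,0,.1]); print(s.x.round(3),s.cost)
print('corner',tri(('top',334,109),('scene',251.5,37)),'edge2',tri(('top',262,10),('scene',340,10)))
print('tin foot',onz('top',335,137,0),onz('top',354,130,0),onz('top',315,130,0))
def proj(c,X):
    k=vision.calibration(c); p=k['K']@(k['R']@X+k['t']); return (p[:2]/p[2]).round(0)
for z in (.4,.45,.5,.55): print(z,proj('scene',np.array([.697,-.2475,z])))
E
```

```text
19.15 [ 0.5337 -0.2465  0.2541] [-0.623  0.466  1.518  0.     1.156 -1.772]
('scene', 'code_jar') 1 [ 0.6965 -0.1172  0.0693]
('scene', 'code') 1 [ 0.5298 -0.0292 -0.0011]
('scene', 'reader') 3 [ 0.5339 -0.2475  0.129 ]
('scene', 'window') 3 [ 0.4678 -0.2171  0.2427]
('scene', 'holder') 3 [ 0.5305 -0.2464  0.0012]
('scene', 'small_jar') 3 [ 0.5293 -0.0285 -0.0012]
[ 0.5338 -0.2465  0.2535] 0.0460630221236129 29.864058768289397
[ 0.586  0.394  0.118 -0.003 -0.     0.111] 6.706673936329602e-07
corner (array([ 0.486, -0.034,  0.479]), np.float64(0.004)) edge2 (array([0.723, 0.022, 0.501]), np.float64(0.037))
tin foot [ 0.916 -0.182  0.   ] [ 0.928 -0.25   0.   ] [ 0.965 -0.13   0.   ]
0.4 [433.  95.]
0.45 [440.  64.]
0.5 [447.  29.]
0.55 [454.  -9.]
```

```bash
cat > scan.py <<'E'
from h import *
from scipy.optimize import least_squares
L1,L2,g,off,Lt=.586,.394,.118,.111,.27; hs=Lt-.003
def fk(q):
    e=np.array([q[0],q[1],q[2]]); c,s=np.cos(q[0]),np.sin(q[0]); U=np.array([c,s,0]);V=np.array([-s,c,0]);Z=np.array([0,0,1.])
    t=q[1]+q[2]; E=off*V+hs*Z+L1*(np.sin(q[1])*U+np.cos(q[1])*Z)
    G=E+g*(np.cos(t)*U-np.sin(t)*Z); return E,G,G+L2*(np.sin(t)*U+np.cos(t)*Z)
def ik(W): 
    r=least_squares(lambda q:fk(q)[2]-W,[-.4,.6,1.3]); return r.x,np.abs(r.fun).max()
P0,P1=np.array([.486,-.034,.479]),np.array([.80,.045,.51])
def clear(a,b):  # distance from segment a-b to the panel (lower edge and up)
    m=9
    for s in np.linspace(0,1,41):
        x=a+s*(b-a)
        for t in np.linspace(0,1,33):
            p=P0+t*(P1-P0); p=np.array([p[0],p[1],max(p[2],x[2])]); m=min(m,np.linalg.norm(x-p))
    return m
def rep(n,T,tz,ry):
    W=T-Lt*tz; q,e=ik(W); E,G,w=fk(q); B=[T-.05*tz,T-.17*tz]
    ch=min(np.linalg.norm((b+s*ry*.095-[.69,-.01,0])[:2]) for b in B for s in (-1,-.5,0,.5,1))
    print(n,'T',T.round(3),'W',W.round(3),'q',q.round(2),round(e,3),'forearm',round(clear(G,w),3),'elbow',round(clear(E,G),3),'wrist',round(clear(w,T-.1*tz),3),'bodychain',round(ch,3))
if __name__=='__main__':
    dn=np.array([0,0,-1.]); rep('jar',np.array([.551,-.111,.046]),dn,np.array([1,0,0.])); rep('pan',np.array([.698,-.117,.114]),dn,np.array([1,0,0.])); rep('panhi',np.array([.698,-.117,.145]),dn,np.array([1,0,0.]))
    C=np.array([.698,-.118,.135])
    for yaw in (-60,-40,-24,-10,0,15):
      for tilt in (46,52):
        a=np.radians(yaw);b=np.radians(tilt); h=np.array([np.cos(a),np.sin(a),0]);z=np.array([0,0,1.])
        X=np.cos(b)*h+np.sin(b)*z; Zr=-np.sin(b)*h+np.cos(b)*z; ry=np.cross(Zr,X)
        T=C+.154*X+.0056*Zr
        rep((yaw,tilt),T,-Zr,ry); print('   foot',(T-.1216*Zr).round(3))
    k=vision.calibration('top')
    for z in (.1,.15,.2,.25):
        p=k['K']@(k['R']@np.array([.928,-.25,z])+k['t']); print('tin',z,(p[:2]/p[2]).round())
E
python3 scan.py
```

```text
jar T [ 0.551 -0.111  0.046] W [ 0.551 -0.111  0.316] q [-0.4   0.75  1.72] 0.0 forearm 0.056 elbow 0.079 wrist 0.19 bodychain 0.11
pan T [ 0.698 -0.117  0.114] W [ 0.698 -0.117  0.384] q [-0.32  0.79  1.3 ] 0.0 forearm 0.012 elbow 0.058 wrist 0.173 bodychain 0.107
panhi T [ 0.698 -0.117  0.145] W [ 0.698 -0.117  0.415] q [-0.32  0.75  1.28] 0.0 forearm 0.011 elbow 0.074 wrist 0.155 bodychain 0.107
(-60, 46) T [ 0.749 -0.207  0.25 ] W [ 0.652 -0.039  0.437] q [-0.23  0.65  1.42] 0.0 forearm 0.003 elbow 0.128 wrist 0.073 bodychain 0.078
   foot [ 0.793 -0.283  0.165]
(-60, 52) T [ 0.743 -0.196  0.26 ] W [ 0.637 -0.012  0.426] q [-0.19  0.65  1.48] 0.0 forearm 0.022 elbow 0.139 wrist 0.069 bodychain 0.054
   foot [ 0.791 -0.279  0.185]
(-40, 46) T [ 0.777 -0.184  0.25 ] W [ 0.628 -0.059  0.437] q [-0.27  0.63  1.48] 0.0 forearm 0.002 elbow 0.134 wrist 0.08 bodychain 0.059
   foot [ 0.844 -0.24   0.165]
(-40, 52) T [ 0.767 -0.176  0.26 ] W [ 0.604 -0.039  0.426] q [-0.25  0.61  1.56] 0.0 forearm 0.005 elbow 0.144 wrist 0.072 bodychain 0.036
   foot [ 0.841 -0.238  0.185]
(-24, 46) T [ 0
[... 726 characters left out ...]
q [-0.37  0.61  1.52] 0.0 forearm 0.034 elbow 0.133 wrist 0.122 bodychain 0.017
   foot [ 0.888 -0.118  0.165]
(0, 52) T [ 0.788 -0.118  0.26 ] W [ 0.576 -0.118  0.426] q [-0.39  0.59  1.61] 0.0 forearm 0.043 elbow 0.141 wrist 0.119 bodychain 0.038
   foot [ 0.884 -0.118  0.185]
(15, 46) T [ 0.797 -0.091  0.25 ] W [ 0.61  -0.142  0.437] q [-0.41  0.62  1.5 ] 0.0 forearm 0.05 elbow 0.129 wrist 0.144 bodychain 0.041
   foot [ 0.882 -0.069  0.165]
(15, 52) T [ 0.785 -0.095  0.26 ] W [ 0.58  -0.15   0.426] q [-0.44  0.61  1.58] 0.0 forearm 0.065 elbow 0.137 wrist 0.147 bodychain 0.033
   foot [ 0.878 -0.07   0.185]
tin 0.1 [356. 105.]
tin 0.15 [357.  91.]
tin 0.2 [358.  76.]
tin 0.25 [359.  60.]
```

>>> apply_moves:
  series:
    - {"offset": [0,0.5,2],"rot": [0,0,0]}
    - {"offset": [1,1,4],"rot": [0,0,2]}
    - {"offset": [3,2,5],"rot": [0,0,4]}
    - {"offset": [6,3,5],"rot": [0,0,6]}
    - {"offset": [9,3,5],"rot": [0,0,8]}
    - {"offset": [12,3,5],"rot": [0,0,10]}
    - {"offset": [15,3,5],"rot": [0,0,12]}
    - {"offset": [18,3,5],"rot": [0,0,14]}
    - {"offset": [20.5,3,5],"rot": [0,0,16]}
    - {"offset": [22,3,5],"rot": [0,0,16.5]}
    - {"offset": [22,3,5],"rot": [0,0,16.5]}
    - {"offset": [22,3,5],"rot": [0,0,16.5]}

```text
time: 22.45
position: [0.7504, -0.2032, 0.2992]
tool_rot: [0.063, 0.998, 0.01, -0.009]
ft_force: [-9.1, 24.2, -5.0]
grip_width: 0.0458
grip_force: 29.9
```

>>> apply_moves:
  series:
    - {"offset": [1,0,0],"rot": [-0.5,-4,0]}
    - {"offset": [2,0,0],"rot": [-1.2,-9,0]}
    - {"offset": [3,0,0],"rot": [-2.1,-15,0]}
    - {"offset": [3.5,0,0],"rot": [-2.9,-21,0]}
    - {"offset": [4,0,0],"rot": [-3.8,-27,0]}
    - {"offset": [4,0,0],"rot": [-4.6,-33,0]}
    - {"offset": [4,0,0],"rot": [-5.5,-39,0]}
    - {"offset": [4,0,0],"rot": [-6.2,-44,0]}
    - {"offset": [4,0,0],"rot": [-6.5,-46.5,0]}
    - {"offset": [4,0,0],"rot": [-6.5,-46.5,0]}
    - {"offset": [4,0,0],"rot": [-6.5,-46.5,0]}

```text
time: 23.55
position: [0.7939, -0.2165, 0.3034]
tool_rot: [0.061, 0.915, -0.028, 0.397]
ft_force: [0.2, -0.4, -1.3]
grip_width: 0.0464
grip_force: 29.9
```

```bash
cat > aim.py <<'E'
from look import *
from scipy.spatial.transform import Rotation as Rr
o=get_obs(); R=Rr.from_quat(o['tool_rot']).as_matrix(); T=o['position']
# reader axes: z=-tool z, y=+tool y (grasped with tool y = reader y), origin at z .1216 below TCP
Rr_=np.c_[np.cross(R[:,1],-R[:,2]),R[:,1],-R[:,2]]
W=T+Rr_@[-.064,0,.116-.1216]; C=np.array([.698,-.118,.1355])
print('tilt',np.degrees(np.arcsin(Rr_[2,0])),'yaw',np.degrees(np.arctan2(Rr_[1,0],Rr_[0,0])),'W',W.round(3),'foot',(T-.1216*Rr_[:,2]).round(3))
print('code in window',(Rr_.T@(C-W)).round(4),'T wanted',(C+Rr_@[.149,0,.0056]).round(4),'T',T.round(4))
E
python3 aim.py; python3 -c "
from h import *
save('scene','s5')"
```

```text
23.55 [ 0.7939 -0.2165  0.3034] [-0.49   0.553  1.482  0.69   0.406 -2.469]
('scene', 'code_jar') 3 [ 0.6992 -0.1161  0.0676]
('scene', 'code') 3 [ 0.6992 -0.1175  0.1333]
('scene', 'holder') 3 [ 0.5294 -0.2473  0.0008]
('scene', 'small_jar') 2 [ 0.5294 -0.0292 -0.0023]
('scene', 'window') 1 [ 0.5339 -0.249   0.0018]
('top', 'code_jar') 3 [ 0.6999 -0.1187  0.07  ]
('top', 'code') 3 [ 0.6987 -0.1175  0.1373]
('top', 'reader') 3 [ 0.8832 -0.2253  0.2196]
('top', 'window') 3 [ 0.7512 -0.2105  0.2522]
tilt 46.950503736394346 yaw -7.527960341541039 W [ 0.755 -0.211  0.253] foot [ 0.882 -0.229  0.221]
code in window [-0.1325  0.0853 -0.0298] T wanted [ 0.7948 -0.1308  0.2482] T [ 0.7938 -0.2165  0.3036]
```

View pics/s5.png

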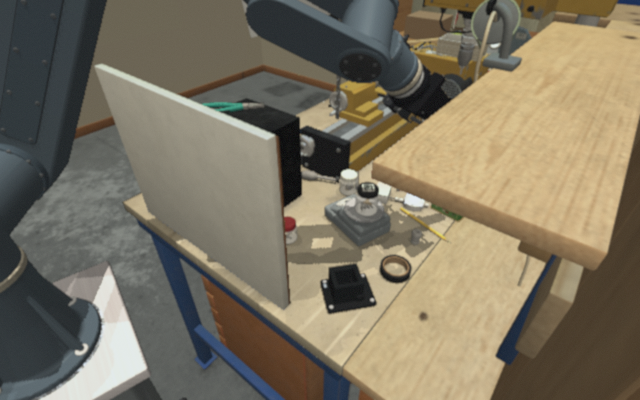

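>>> apply_moves:
  series:
    - {"offset": [0,1,0],"rot": [0,0,0]}
    - {"offset": [0,2.5,-0.5],"rot": [0,0,0]}
    - {"offset": [0,4,-1],"rot": [0,0,0]}
    - {"offset": [0.1,5.5,-2],"rot": [0,0,0]}
    - {"offset": [0.1,7,-3],"rot": [0,0,0]}
    - {"offset": [0.1,8,-4],"rot": [0,0,0]}
    - {"offset": [0.1,8.6,-5],"rot": [0,0,0]}
    - {"offset": [0.1,8.6,-5.5],"rot": [0,0,0]}
    - {"offset": [0.1,8.6,-5.5],"rot": [0,0,0]}
    - {"offset": [0.1,8.6,-5.5],"rot": [0,0,0]}
    - {"offset": [0.1,8.6,-5.5],"rot": [0,0,0]}

```text
time: 26.8
position: [0.7951, -0.1305, 0.249]
tool_rot: [0.061, 0.915, -0.029, 0.398]
ft_force: [0.4, -0.2, -2.1]
grip_width: 0.0459
grip_force: 29.9
```

```bash
python3 aim.py; python3 - <<'E'
from h import *
o=get_obs(); print(o['ft_force'],o['joint_velocities'].round(3),o['joint_torque'].round(1))
a=cv2.cvtColor(save('top','t6'),cv2.COLOR_RGB2BGR)[70:220,230:430]; b=cv2.cvtColor(save('scene','s6'),cv2.COLOR_RGB2BGR)[100:250,300:500]
cv2.imwrite('pics/c6.png',np.hstack([cv2.resize(x,None,fx=2,fy=2,interpolation=2) for x in (a,b)]))
E
```

```text
26.8 [ 0.7951 -0.1305  0.249 ] [-0.357  0.599  1.579  0.805  0.221 -2.519]
('scene', 'code_jar') 3 [ 0.698  -0.1149  0.0684]
('scene', 'code') 2 [ 0.7012 -0.119   0.134 ]
('scene', 'reader') 1 [ 0.6979 -0.114   0.0717]
('scene', 'holder') 3 [ 0.5299 -0.2476  0.0014]
('scene', 'small_jar') 3 [ 0.5308 -0.0279 -0.0028]
('scene', 'window') 2 [ 0.7256 -0.1204  0.1628]
('top', 'code_jar') 3 [ 0.6997 -0.1204  0.0682]
('top', 'code') 3 [ 0.6975 -0.1188  0.1351]
('top', 'reader') 3 [ 0.88   -0.1404  0.1632]
('top', 'window') 3 [ 0.7524 -0.1225  0.1963]
tilt 46.95014101663423 yaw -7.5314692250086415 W [ 0.756 -0.125  0.198] foot [ 0.883 -0.143  0.166]
code in window [-0.0853 -0.0002 -0.0002] T wanted [ 0.7948 -0.1308  0.2482] T [ 0.7948 -0.1305  0.2485]
[-0.9290271  -0.14844771 -0.87396401] [-0.001  0.     0.002 -0.    -0.     0.001] [  0.  -47.5 -17.5   0.5  -1.7  -0. ]
```

View pics/c6.png

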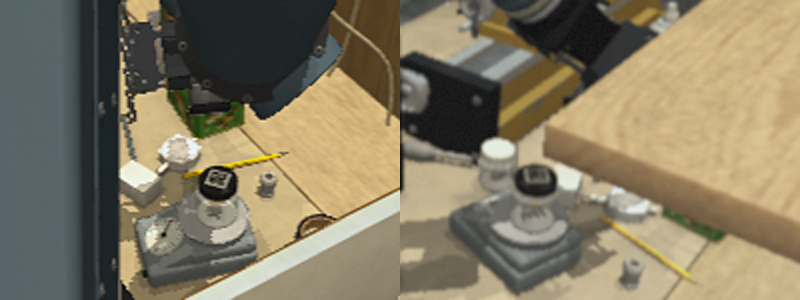

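```bash
python3 -c "
from h import *
print(hand_in())"
```

```text
the job is handed in; nothing more can be done
None
```

The job is handed in, but the hand-in returned no verdict. The jar stands released on the middle of the pan, and the reader is held still, tipped 47° nose-down, with its window about 8.5 cm from the code by my measurements. On the way, something on the arm side touched lightly, probably the shelf; the wrist force read about 26 N.

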